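Fit the domed lens caps to their indicator lamps

TASK

Fit the four domed, brass-collared lens caps to the indicator lamps: one after another, set each cap gently (do not drop it) over the lamp stub that stands on a disc of the colour of its dome, so that it sits upright and flat on the lamp's block, and let go. Leave the two flat, square push-button heads where they lie.

Things in the scene. Friction and masses are not known exactly. Their poses are not given: they have to be found in the camera images.
- cap_red: Loose domed lens cap, 60 g nominal: a round knurled brass collar 40 mm across and 26 mm tall with straight sides (grip it there), topped by a red dome 35 mm across; 46 mm tall overall. It stands upright on the mat, open underneath: a round cavity 30 mm across and 20 mm deep. Origin: centre of its underside; z up.
- cap_yellow: Loose domed lens cap, 60 g nominal: a round knurled brass collar 40 mm across and 26 mm tall with straight sides (grip it there), topped by a yellow dome 35 mm across; 46 mm tall overall. It stands upright on the mat, open underneath: a round cavity 30 mm across and 20 mm deep. Origin: centre of its underside; z up.
- cap_green: Loose domed lens cap, 60 g nominal: a round knurled brass collar 40 mm across and 26 mm tall with straight sides (grip it there), topped by a green dome 35 mm across; 46 mm tall overall. It stands upright on the mat, open underneath: a round cavity 30 mm across and 20 mm deep. Origin: centre of its underside; z up.
- cap_white: Loose domed lens cap, 60 g nominal: a round knurled brass collar 40 mm across and 26 mm tall with straight sides (grip it there), topped by a white dome 35 mm across; 46 mm tall overall. It stands upright on the mat, open underneath: a round cavity 30 mm across and 20 mm deep. Origin: centre of its underside; z up.
- lamp_red: Indicator lamp module, fixed to the mat: a champagne-metal square block 60 x 60 mm, 14 mm tall with a flat top, a red disc 53 mm across painted on the top and in its middle a rigid red lamp stub 8 mm across standing 10 mm above the block's top. A cap goes over the stub and rests on the block's top (cap's underside then 14 mm above this origin). Origin: centre of the block's underside; z up.
- lamp_yellow: Indicator lamp module, fixed to the mat: a champagne-metal square block 60 x 60 mm, 14 mm tall with a flat top, a yellow disc 53 mm across painted on the top and in its middle a rigid yellow lamp stub 8 mm across standing 10 mm above the block's top. A cap goes over the stub and rests on the block's top (cap's underside then 14 mm above this origin). Origin: centre of the block's underside; z up.
- lamp_green: Indicator lamp module, fixed to the mat: a champagne-metal square block 60 x 60 mm, 14 mm tall with a flat top, a green disc 53 mm across painted on the top and in its middle a rigid green lamp stub 8 mm across standing 10 mm above the block's top. A cap goes over the stub and rests on the block's top (cap's underside then 14 mm above this origin). Origin: centre of the block's underside; z up.
- lamp_white: Indicator lamp module, fixed to the mat: a champagne-metal square block 60 x 60 mm, 14 mm tall with a flat top, a white disc 53 mm across painted on the top and in its middle a rigid white lamp stub 8 mm across standing 10 mm above the block's top. A cap goes over the stub and rests on the block's top (cap's underside then 14 mm above this origin). Origin: centre of the block's underside; z up.
- button_red: Loose flat push-button head, not part of the job: a black square 36 x 36 mm, 12 mm tall, with a flat round red top 27 mm across; 20 mm tall overall. Origin: centre of its underside. To be left where it lies.
- button_green: Loose flat push-button head, not part of the job: a black square 36 x 36 mm, 12 mm tall, with a flat round green top 27 mm across; 20 mm tall overall. Origin: centre of its underside. To be left where it lies.
There are look-alikes about, which are no part of the job. What is shaped like the lamp_white but blue or purple is not meant.

How it is judged:
At the end, for the whole second after the job is handed in: Each of the four caps sits over the lamp of its own colour: centres within 12.5 mm horizontally (as far as the cap can shift around the stub), underside on the block's top to within 3 mm, upright within 0.08 rad, released and at rest; both push-button heads within 25 mm of where they started (horizontal distance between cap_red and lamp_red below 0.0125 m and z of cap_red in the frame of lamp_red between 0.011 and 0.017 m and angle between each of cap_red, cap_yellow, cap_green, cap_white's own z axis and vertical below 0.08 rad and linear speed of each of cap_red, cap_yellow, cap_green, cap_white below 0.02 m/s and angular speed of each of cap_red, cap_yellow, cap_green, cap_white below 0.2 rad/s and horizontal distance between cap_yellow and lamp_yellow below 0.0125 m and z of cap_yellow in the frame of lamp_yellow between 0.011 and 0.017 m and horizontal distance between cap_green and lamp_green below 0.0125 m and z of cap_green in the frame of lamp_green between 0.011 and 0.017 m and horizontal distance between cap_white and lamp_white below 0.0125 m and z of cap_white in the frame of lamp_white between 0.011 and 0.017 m and distance of each of button_red, button_green from where it was at the start of the episode below 0.025 m); the robot touches nothing.
It fails at once if a cap is dropped or slammed onto its lamp (faster than 0.6 m/s just above it) ((horizontal distance between cap_red and lamp_red below 0.025 m and z of cap_red in the frame of lamp_red below 0.035 m and linear speed of cap_red above 0.6 m/s) or (horizontal distance between cap_yellow and lamp_yellow below 0.025 m and z of cap_yellow in the frame of lamp_yellow below 0.035 m and linear speed of cap_yellow above 0.6 m/s) or (horizontal distance between cap_green and lamp_green below 0.025 m and z of cap_green in the frame of lamp_green below 0.035 m and linear speed of cap_green above 0.6 m/s) or (horizontal distance between cap_white and lamp_white below 0.025 m and z of cap_white in the frame of lamp_white below 0.035 m and linear speed of cap_white above 0.6 m/s)).
It fails at once if a push-button head is shifted by more than 25 mm (distance of any of button_red, button_green from where it was at the start of the episode above 0.025 m).
It also fails if it takes over 104 s, if anything falls off the work surface, if the arm or the gripper's body presses on something with over 40 N, if the wrist force passes 120 N, or if a joint passes its speed limit or range.

ROBOT

A 6-joint arm with a two-finger parallel gripper is mounted at the origin on the work surface. World frame = base frame: x ahead of the robot, y to its left, z up, the work surface at z = 0. Lengths are in m, angles in rad, forces in N, time in s.
With the tool pointing down it reaches from about 0.2 to 0.875 m from the base axis. Payload 3.4 kg.
Tool frame: the origin (TCP) lies between the finger pads; the fingertips stand 25 mm ahead of it and the grasp point (between the pads) lies 6 mm ahead of it (r.nose_length is the z of the fingertips in the tool frame, in m); z points along the fingers, y is the line along which they close (so a half turn about z gives the same grasp; the last joint's range is limited). The gripper opens to 94 mm and grips with 3 to 60 N. Pads are 16 mm wide; open, the fingers measure 119 mm over their backs; the gripper's body (75 mm by 177 mm) begins 78 mm behind the grasp point.
Start: joints at [1.229, 0.276, 1.505, -0, 1.361, -0.121], TCP at [0.126, 0.561, 0.23] pointing down, gripper open.
Joint ranges: [-2.89, 2.89], [-0.75, 2.08], [0.22, 2.7], [-1.18, 4.32], [0.11, 2.71], [-2.7, 2.7]. Speed limits (rad/s): [2.57, 2.57, 3.14, 3.14, 3.14, 3.14].

INTERFACE

Orientations are given as a unit quaternion [w, x, y, z].
In Python, from plant import r, gripper_to, inverse_kinematics, vision, models, telemetry gives the robot as it stands. Calls block until the motion is done:
- r.move_to(position, orientation): joint-space move of the TCP to a pose.
- r.move_l(position, rot=None, vel=0.15, guard=None): straight line of the TCP; rot=None keeps the orientation; vel is the mean speed in m/s. With guard (N) it stops when the force on the tool has changed by that much, and returns True; else False.
- r.movej(angles): joint-space move.
- gripper_to(opening, f_grip=None): finger opening in m; f_grip is the grip in N (None keeps the last); returns when the fingers have stopped.
- r.hold(seconds).
- inverse_kinematics(position, orientation): joint angles nearest the present ones, or None.
- vision.snapshot(name): name is "scene" or "top" or "wrist"; returns the picture (420x560x3 uint8, red, green, blue); there is no depth.
- vision.get_calibration(name): a dict with "fx", "fy", "cx", "cy" (pixels), "position" and "orientation" of the camera in the world. Camera axes: x right, y down, z forward; pixel columns grow to the right and rows downward; lengths in m; the calibration is good to about 2 mm. A picture is of the moment at which its call begins: read the wrist's pose just before it. get_calibration takes no time and is no camera call; for the wrist camera it gives the pose at the moment of the call.
A pose or a line that the arm cannot do raises r.PlanningError and nothing moves.
- r.sign_off(): hands the job in; it is judged then, once.
Trained networks look in the newest picture that a camera, given by its name, has taken for a name from the list of things; names that differ only in an ending like _2 or _b are one class to them, and where a whole thing is asked for, a point or a joint stands for the part that bears it (a point fixed in the world has none). Each returns a list of dicts, best first, with "score" (0 to 1); they miss things now and then, are a little off and sometimes report something else, mostly with a low value. They report only what shows in the picture. A call takes as long as a camera call. They do not tell look-alikes from the thing itself.
- models.boxes_of(thing, camera): "at" ([x, y, z] in m, in world coordinates, good to about 4 mm: the middle of the surface that is visible of it).
- models.regions_of(thing, camera): "pixels" (420x560 bool, what is visible of it).
- models.mark_of(thing, camera): "at" ([x, y, z] in m, in world coordinates, good to about 4 mm: a listed point, or the origin of a listed thing).
Readings, each from a call of its own:
- telemetry.current_t(): time.
- telemetry.current_joints(): joint angles.
- telemetry.current_dq(): joint speeds.
- telemetry.current_joint_efforts(): joint torques, N m.
- telemetry.current_ee_pos(): TCP position.
- telemetry.current_tool_rot(): TCP orientation.
- telemetry.current_wrist_force(): force on the tool from outside, world axes, zero at the start.
- telemetry.current_torque(): the same for the moment, N m.
- telemetry.current_opening(): finger opening in m.
- telemetry.current_finger_force(): force on a finger pad.
Only numpy, scipy, OpenCV 4.12 (cv2) and the standard library are available. Lean on these libraries where they do the work, as an engineer would, in place of code of your own. Each camera call takes 0.05 s, during which the arm holds its last target. There are 200 camera calls.

## Working session

There is one attempt and no reset: what is moved stays moved. The work goes in short steps, each a Python script; the robot and the scene stay as the last script left them, time stands still between calls to the robot, and variables do not carry over. Pictures are saved under pics/ and viewed, at most 14 in all, crops included, and the job is handed in when it is done.

```bash
ls; mkdir -p pics
python3 - <<'E'
from plant import r, vision, models, telemetry
import cv2
for c in ("top","scene"):
    cv2.imwrite(f"pics/{c}0.png",vision.snapshot(c)[:,:,::-1])
    print(c,vision.get_calibration(c))
    for k in ("cap","lamp"):
        for col in ("red","yellow","green","white"):
            print(c,k,col,[(round(d["score"],2),[round(float(x),3) for x in d["at"]]) for d in models.mark_of(f"{k}_{col}",c)][:4])
    for col in ("red","green"):
        print(c,"button",col,[(round(d["score"],2),[round(float(x),3) for x in d["at"]]) for d in models.mark_of(f"button_{col}",c)][:4])
print(telemetry.current_t(),telemetry.current_tool_rot())
E
```

```text
pics
top {'fx': 507.0083748483809, 'fy': 507.0083748483809, 'cx': 272.0915267572247, 'cy': 207.1290217331683, 'position': array([0.24921168, 0.00152732, 1.06825306]), 'orientation': array([-0.04433454,  0.70618977, -0.70423642,  0.05815081])}
top cap red [(0.76, [0.61, 0.155, 0.004])]
top cap yellow [(0.91, [0.444, -0.343, 0.004])]
top cap green [(0.71, [0.62, -0.158, -0.004])]
top cap white [(0.9, [0.477, 0.083, 0.003])]
top lamp red [(0.71, [0.602, 0.302, -0.002]), (0.24, [0.471, 0.229, 0.0])]
top lamp yellow [(0.56, [0.468, 0.227, 0.002])]
top lamp green [(0.77, [0.584, -0.278, -0.001])]
top lamp white [(0.87, [0.537, -0.392, 0.002]), (0.76, [0.214, -0.34, 0.0]), (0.6, [0.478, -0.087, 0.003])]
top button red [(0.8, [0.465, 0.342, 0.005]), (0.18, [0.587, -0.277, 0.001])]
top button green [(0.52, [0.586, -0.011, 0.009])]
scene {'fx': 524.4267748309072, 'fy': 524.4267748309072, 'cx': 285.36254358424065, 'cy': 208.19180758879628, 'position': array([ 1.36759099, -0.51391945,  0.85902123]), 'orientation': array([-0.37831322,  0.76077522,  0.47542391, -0.22819348])}
scene cap red [(0.62, [0.618, 0.156, 0.003])]
scene cap yellow [(0.84, [0.447, -0.341, 0.001])]
scene cap green [(0.83, [0.619, -0.158, 0.001])]
scene cap white [(0.52, [0.475, 0.087, 0.001])]
scene lamp red []
scene lamp yellow [(0.96, [0.472, 0.23, -0.002])]
scene lamp green [(0.7, [0.473, 0.086, 0.003]), (0.62, [0.585, -0.274, 0.002])]
scene lamp white [(0.9, [0.212, -0.335, 0.0]), (0.76, [0.475, -0.082, -0.002]), (0.7, [0.256, 0.25, 0.003])]
scene button red [(0.68, [0.463, 0.342, 0.007])]
scene button green [(0.57, [0.589, -0.011, -0.001])]
1.1 [2.21181029e-05 1.10152769e-01 9.93914667e-01 4.10645986e-05]
```

View pics/top0.png

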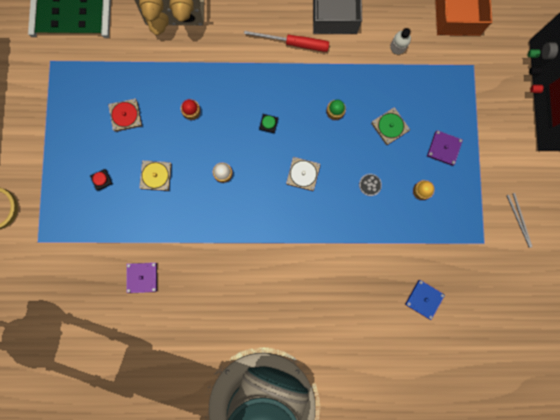

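View pics/scene0.png

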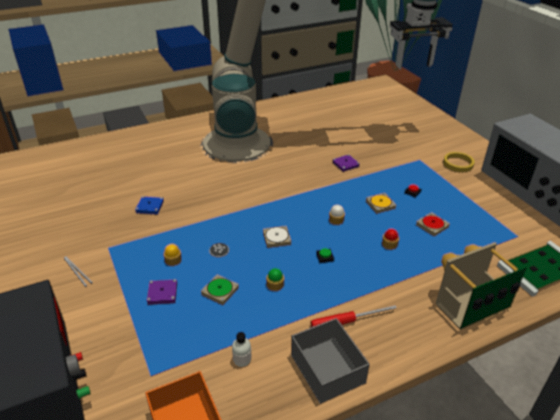

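Pixels in the top view: caps are red (190,107), white (222,172), green (337,107) and yellow (425,189). Lamps are red (125,114), yellow (155,175), white (303,174) and green (391,126). The look-alikes are purple (445,147) and (142,277), blue (425,299), the dish (370,184) and the buttons (101,179) and (268,122). The real white lamp is therefore the one at about (0.477,-0.085). I'll hover over the white cap and take a close look.

```bash
cat > h.py <<'E'
from plant import r, gripper_to, inverse_kinematics, vision, models, telemetry
import numpy as np, cv2
from scipy.spatial.transform import Rotation as R
Q=[0,0,1,0]
CAP=dict(red=(.614,.155),yellow=(.446,-.342),green=(.62,-.158),white=(.476,.085))
LAMP=dict(red=(.602,.302),yellow=(.470,.228),green=(.585,-.276),white=(.477,-.085))
def look(kind,col,near,save=None,z=None):
    """wrist view: network mark and mask centroid on its plane, both nearest the expected place"""
    z=z if z is not None else (.014 if kind=="lamp" else .025)
    c=vision.get_calibration("wrist"); im=vision.snapshot("wrist")
    if save: cv2.imwrite(save,im[:,:,::-1])
    n=f"{kind}_{col}"; w,x,y,q=c["orientation"]; M=R.from_quat([x,y,q,w]).as_matrix()
    def ray(d):
        v,u=np.nonzero(d["pixels"]); u,v=((u.min()+u.max())/2,(v.min()+v.max())/2)
        g=M@[(u-c["cx"])/c["fx"],(v-c["cy"])/c["fy"],1]; p=c["position"]
        return (p+g*(z-p[2])/g[2])[:2]
    best=lambda L:min((p for p in L),key=lambda p:np.hypot(*(p-near)),default=None)
    a=best([np.array(d["at"])[:2] for d in models.mark_of(n,"wrist")])
    b=best([ray(d) for d in models.regions_of(n,"wrist") if d["pixels"].any()])
    print(n,"near",np.round(near,3),"mark",None if a is None else a.round(4),"mask",None if b is None else b.round(4))
    return a,b
E
python3 - <<'E'
from h import *
gripper_to(.06)
for n,p in [*CAP.items(),*LAMP.items()]:
    print(n,np.round(inverse_kinematics([*p,.03],Q),2),inverse_kinematics([*p,.2],Q) is not None)
r.move_to([*CAP["white"],.2],Q); look("cap","white",CAP["white"],"pics/w1.png")
r.move_to([*LAMP["white"],.2],Q); look("lamp","white",LAMP["white"],"pics/w2.png")
print(telemetry.current_t())
cv2.imwrite("pics/w12.png",np.hstack([cv2.resize(cv2.imread(f"pics/w{i}.png"),(400,300)) for i in (1,2)]))
E
```

```text
red [ 0.14  0.52  1.64 -0.    0.97 -1.43] True
yellow [-0.78  0.44  1.81 -0.    0.89 -2.35] True
green [-0.36  0.53  1.63 -0.    0.98 -1.93] True
white [ 0.03  0.35  1.98 -0.    0.81 -1.54] True
red [ 0.36  0.57  1.54 -0.    1.02 -1.21] True
yellow [ 0.32  0.39  1.9  -0.    0.85 -1.25] True
green [-0.55  0.54  1.61 -0.    0.99 -2.12] True
white [-0.32  0.35  1.98 -0.    0.81 -1.89] True
cap_white near [0.476 0.085] mark [0.4794 0.0839] mask [0.4761 0.0854]
lamp_white near [ 0.477 -0.085] mark [ 0.477 -0.087] mask [ 0.4764 -0.0854]
4.9417
```

View pics/w12.png

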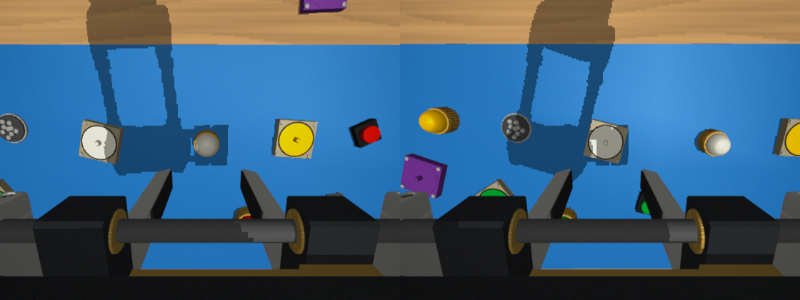

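The white cap (206,143 in the left half) and the white lamp (605,142 in the right half) match the estimates to within 3 mm. Next I'll move the white cap.

```bash
cat >> h.py <<'E'
def fix(kind,col,near):
    v=[p for p in look(kind,col,near) if p is not None and np.hypot(*(p-near))<.012]
    return np.mean(v+[np.array(near)],axis=0) if v else np.array(near)
def fit(col):
    r.move_to([*CAP[col],.16],Q); p=fix("cap",col,CAP[col])
    r.move_l([*p,.028],vel=.15); gripper_to(.02,f_grip=20); print("grip",telemetry.current_opening())
    r.move_l([*p,.13],vel=.2)
    q=np.array(LAMP[col]); r.move_to([*q,.15],Q); q=fix("lamp",col,q)
    r.move_l([*q,.056],vel=.15)
    print("opening",telemetry.current_opening(),"target",q.round(4))
    print("touch",r.move_l([*q,.0405],vel=.03,guard=4),telemetry.current_ee_pos(),telemetry.current_wrist_force())
    gripper_to(.06); r.move_l([*q,.16],vel=.2); print("t",telemetry.current_t())
    look("cap",col,q,f"pics/done_{col}.png",z=.039)
E
python3 -c "
from h import *
fit('white')"
```

```text
cap_white near [0.476 0.085] mark [0.4804 0.088 ] mask None
grip 0.04039675563623541
lamp_white near [ 0.477 -0.085] mark [ 0.4776 -0.0871] mask [ 0.4704 -0.0862]
opening 0.04042275788253144 target [ 0.475  -0.0861]
touch True [ 0.47505066 -0.0861546   0.04196831] [-0.35393143 -0.42447801  3.55204331]
t 11.3583
cap_white near [ 0.475 -0.086] mark [ 0.4728 -0.0845] mask [ 0.472  -0.0875]
```

View pics/done_white.png

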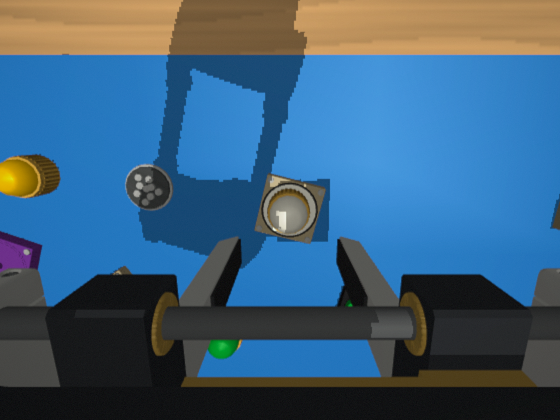

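The white cap sits flat on its block at (288,210), and contact came at the expected height of 0.042. While the arm carries a cap, that cap hides part of the lamp mask, so for lamps I'll use only the mark and the prior. Then I'll do the other three.

```bash
sed -i 's/in look(kind,col,near) if/in look(kind,col,near)[:1 if kind=="lamp" else 2] if/' h.py
python3 - <<'E'
from h import *
for c in ("green","yellow","red"): fit(c)
cv2.imwrite("pics/done3.png",np.hstack([cv2.resize(cv2.imread(f"pics/done_{i}.png"),(266,200)) for i in ("green","yellow","red")]))
r.move_to([.3,.0,.35],Q); t=vision.snapshot("top"); cv2.imwrite("pics/top1.png",t[:,:,::-1])
s=vision.snapshot("scene"); cv2.imwrite("pics/scene1.png",cv2.resize(s[150:330,130:480,::-1],(800,411)))
for c in CAP:
    for cam in ("top","scene"): print(c,cam,LAMP[c],[np.round(d["at"],3) for d in models.mark_of("cap_"+c,cam)][:2])
for c in ("red","green"): print("button",c,[np.round(d["at"],3) for d in models.mark_of("button_"+c,"top")][:2])
print(telemetry.current_t())
E
```

```text
cap_green near [ 0.62  -0.158] mark [ 0.6151 -0.1544] mask [ 0.6172 -0.1574]
grip 0.040134857431344324
lamp_green near [ 0.585 -0.276] mark [ 0.5845 -0.274 ] mask [ 0.5725 -0.277 ]
opening 0.04075827286900377 target [ 0.5848 -0.275 ]
touch True [ 0.5847505  -0.2750879   0.04203277] [0.0706293  0.31618034 3.0556812 ]
t 17.7167
cap_green near [ 0.585 -0.275] mark [ 0.5822 -0.2701] mask [ 0.5836 -0.2759]
cap_yellow near [ 0.446 -0.342] mark [ 0.4428 -0.3397] mask [ 0.4411 -0.3409]
grip 0.03974510236133501
lamp_yellow near [0.47  0.228] mark [0.4708 0.2266] mask [0.4673 0.2273]
opening 0.03997232339998166 target [0.4704 0.2273]
touch True [0.47036855 0.22732673 0.04195923] [-0.35175939 -0.16583589  3.92870068]
t 25.55
cap_yellow near [0.47  0.227] mark [0.4687 0.2266] mask [0.4679 0.2261]
cap_red near [0.614 0.155] mark [0.6188 0.1556] mask [0.6138 0.156 ]
grip 0.04039995571876129
lamp_red near [0.602 0.302] mark [0.6063 0.2981] mask [0.5973 0.2962]
opening 0.040381641464469896 target [0.6042 0.3   ]
touch True [0.60409005 0.3001334  0.04204943] [-0.04591936  0.18063247  3.27320539]
t 31.9833
cap_red near [0.604 0.3  ] mark [0.6089 0.3026] mask [0.6023 0.2993]
red top (0.602, 0.302) [array([0.599, 0.298, 0.019])]
red scene (0.602, 0.302) [array([0.603, 0.302, 0.015])]
yellow top (0.47, 0.228) [array([0.47 , 0.226, 0.022])]
yellow scene (0.47, 0.228) [array([0.47 , 0.229, 0.011])]
green top (0.585, -0.276) [array([ 0.585, -0.275,  0.013])]
green scene (0.585, -0.276) [array([ 0.586, -0.277,  0.016])]
white top (0.477, -0.085) []
white scene (0.477, -0.085) [array([ 0.473, -0.086,  0.018])]
button red [array([0.466, 0.344, 0.004]), array([0.469, 0.228, 0.019])]
button green [array([ 0.587, -0.01 ,  0.003])]
34.4417
```

View pics/done3.png

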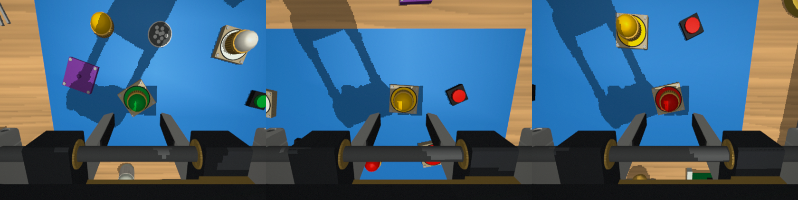

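View pics/scene1.png

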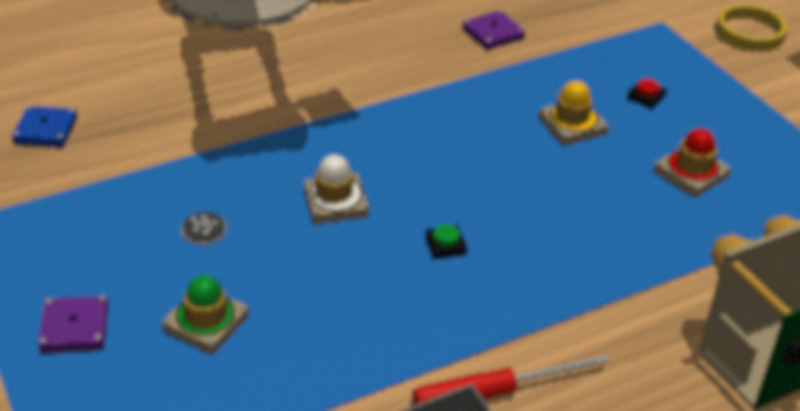

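All four caps sit upright on the lamps of their own colour: white (335,180), green (205,305), yellow (575,105), red (700,155). The buttons haven't moved. Handing in.

```bash
python3 -c "
from plant import r
print(r.sign_off())"
```

```text
the job is handed in; nothing more can be done
None
```

I fitted all four caps upright on the lamps of their own colour and handed the job in at about 34 s of the 104 s allowed; the final pictures show both push-button heads where they started, but sign-off returned no verdict.

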